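# Step-stack the notions trays

## Task

Stack the two loose notions trays onto the bottom one, whose base plate is screwed to the counter, each turned end for end on the tray below and with its tongue hooked under that tray's lip, so that they step out and back and every pocket stays open. Feel each tray home and down until it lies level and locked, without ramming it, and leave the tin, the darning mushroom and the glasses alone.

Things in the scene. Friction and masses are not known exactly. Their poses are not given: they have to be found in the camera images.
- tray_base: bottom tray, told by its wider wooden base plate (210 x 96 x 6 mm) screwed to the counter; else all three trays are alike: birch ply, 190 x 60 x 45. Origin: centre of underside; x along length (+x tongue end, -x pocket end), z up. Walls, floor 3 thick; floor underside z=13, rims z=45. Divider x=-38 to -35, up to the rim, parts off the pocket (thimbles in black foam) at the -x end.
- tray_a: loose tray, same make, origin and axes as tray_base, interchangeable with tray_b; 130 to 270 g, balances near mid-length, gripped from above across its 60 mm width. Rear foot under x=-92 to -80, z=0 to 13. Seated, its origin is at x=57, y=0, z=32 mm in the lower tray's frame, turned half round: its pocket end overhangs by 57 mm and the lower's pocket stays open.
- tray_b: loose tray, identical to tray_a. To seat a tray: with its tongue end tilted 0.10 to 0.16 rad down and the tongue just clear of the lower tray's lip on its +x side, let the lower edge of its end (x=95, z=13) come down to the lip's top, slide the tongue under the lip until its foot butts on the lip's edge, then lower the overhanging end about that edge. Straight down or level in is blocked.
- tray_base_lip (a point): lip of tray_base, point at the middle of its free edge, top side (x=-23, y=0, z=45 in the tray's frame). The lip is a flat 4 mm ledge jutting from the divider's top toward +x: x=-35 to -23, z=41 to 45, flush with the rim, the full 54 mm between the walls. Axes as the tray's. The loose trays have the same lip.
- tray_a_tongue (a point): tongue of tray_a, middle of its tip, underside (x=89, y=0, z=0 in the tray's frame). Under the floor a front foot x=66 to 78.5, z=0 to 13, and from its bottom the tongue, x=78.5 to 89, z=0 to 4, both 49 mm wide (2.5 mm play each side between a tray's walls): a slot 9 mm high opens to +x between tongue and floor and takes the lip of the tray below.
- tray_b_tongue (a point): the same point on tray_b's tongue.
- tray_a_heel (a point): heel rib under tray_a's floor, middle of its lower outer edge (x=-33.5, y=0, z=3 in the tray's frame); rib x=-33.5 to -21, z=3 to 13, 49 mm wide. Seated, it is just inside the end wall at the lower tray's tongue end (inner face x=92), which keeps the tongue from sliding out; 1.5 mm play each way along the length.
- tray_b_heel (a point): the same point on tray_b's heel rib.
- tin: bystander: open steel tin, 74 mm across, 100 mm tall, standing. Origin: centre of its underside.
- mushroom: bystander: wooden darning mushroom, 68 mm across the head, 95 mm tall, standing on its stem's foot. Origin: centre of its underside.
- glasses: bystander: open black reading glasses, 120 mm wide, 48 mm tall, side arms 130 mm long toward the glasses' +x. Origin: on the counter, under the bridge.

How it is judged (in metres and radians):
On the way:
1. one loose tray is hooked and seated level on the bottom tray (((x of tray_a in the frame of tray_base between 0.053 and 0.061 m and y of tray_a in the frame of tray_base between -0.005 and 0.005 m and z of tray_a in the frame of tray_base between 0.03 and 0.034 m and angle between the z axis of tray_a and the z axis of tray_base, either way round below 0.025 rad and angle between the x axis of tray_a and the x axis of tray_base, either way round below 0.1 rad) or (x of tray_b in the frame of tray_base between 0.053 and 0.061 m and y of tray_b in the frame of tray_base between -0.005 and 0.005 m and z of tray_b in the frame of tray_base between 0.03 and 0.034 m and angle between the z axis of tray_b and the z axis of tray_base, either way round below 0.025 rad and angle between the x axis of tray_b and the x axis of tray_base, either way round below 0.1 rad))), for 0.2 s.
At the end, for the whole second after the job is handed in: Either loose tray sits on the bottom tray and the other on that one, all still. In the lower tray's frame each upper's origin is at x 53 to 61 mm, y within 5 mm, z 30 to 34 mm; level to each other within 0.025 rad, lengths parallel within 0.1 rad ((((x of tray_a in the frame of tray_base between 0.053 and 0.061 m and y of tray_a in the frame of tray_base between -0.005 and 0.005 m and z of tray_a in the frame of tray_base between 0.03 and 0.034 m and angle between the z axis of tray_a and the z axis of tray_base, either way round below 0.025 rad and angle between the x axis of tray_a and the x axis of tray_base, either way round below 0.1 rad) and (x of tray_b in the frame of tray_a between 0.053 and 0.061 m and y of tray_b in the frame of tray_a between -0.005 and 0.005 m and z of tray_b in the frame of tray_a between 0.03 and 0.034 m and angle between the z axis of tray_b and the z axis of tray_a, either way round below 0.025 rad and angle between the x axis of tray_b and the x axis of tray_a, either way round below 0.1 rad)) or ((x of tray_b in the frame of tray_base between 0.053 and 0.061 m and y of tray_b in the frame of tray_base between -0.005 and 0.005 m and z of tray_b in the frame of tray_base between 0.03 and 0.034 m and angle between the z axis of tray_b and the z axis of tray_base, either way round below 0.025 rad and angle between the x axis of tray_b and the x axis of tray_base, either way round below 0.1 rad) and (x of tray_a in the frame of tray_b between 0.053 and 0.061 m and y of tray_a in the frame of tray_b between -0.005 and 0.005 m and z of tray_a in the frame of tray_b between 0.03 and 0.034 m and angle between the z axis of tray_a and the z axis of tray_b, either way round below 0.025 rad and angle between the x axis of tray_a and the x axis of tray_b, either way round below 0.1 rad))) and linear speed of each of tray_a, tray_b below 0.01 m/s and angular speed of each of tray_a, tray_b below 0.1 rad/s); the robot touches nothing.
It fails at once if the tin is moved by more than 20 mm (distance of tin from where it was at the start of the episode above 0.02 m).
It fails at once if the mushroom is moved by more than 20 mm (distance of mushroom from where it was at the start of the episode above 0.02 m).
It fails at once if the glasses is moved by more than 20 mm (distance of glasses from where it was at the start of the episode above 0.02 m).
It fails at once if trays rammed together with more than 60 N (contact force between any of tray_a, tray_b and tray_base above 60 N or contact force between tray_a and tray_b above 60 N).
It also fails if it takes over 64 s, if anything falls off the work surface, if the arm or the gripper's body presses on something with over 40 N, if the wrist force passes 120 N, or if a joint passes its speed limit or range.

## Robot

A 6-joint arm with a two-finger parallel gripper is mounted at the origin on the work surface. World frame = base frame: x ahead of the robot, y to its left, z up, the work surface at z = 0. Lengths are in mm, angles in rad, forces in N, time in s.
With the tool pointing down it reaches from about 275 to 750 mm from the base axis. Payload 10.2 kg.
Tool frame: the origin (TCP) lies on the centre line of the jaws, within the pads' length; the fingertips stand 19 mm ahead of it and the grasp point (between the pads) is the TCP; z points along the fingers, y is the line along which they close (so a half turn about z gives the same grasp; the last joint's range is limited). The gripper opens to 85 mm and grips with 20 to 120 N. Pads are 22 mm wide; open, the fingers measure 114 mm over their backs; the gripper's body (76 mm by 85 mm) begins 54 mm behind the grasp point. The pads swing forward as they close: fully open they stand 13 mm farther back than shut.
Start: joints at [-0.223, 0.313, 1.498, -0, 1.331, -0.223], TCP at [525.006, -0.014, 250.294] pointing down, gripper open.
Joint ranges: [-2.94, 2.94], [-0.97, 2.17], [0.19, 2.56], [-1.23, 4.37], [0.02, 3.11], [-2.88, 2.88]. Speed limits (rad/s): [2.39, 2.39, 3.01, 3.14, 3.14, 3.14].

## Interface

Orientations are given as a unit quaternion [w, x, y, z].
In Python, from rig import sense, capture, finish_job, regions_of, mark_of gives the robot as it stands.
- The arm moves only by the tool jog_arm, never from a script. Its argument "series" is text: rows parted by semicolons, each of 7 numbers parted by spaces: the shift along the tool's x, y, z in units of 0.4 m (1.0 is 0.4 m), then the turn, a rotation vector about the tool's x, y, z in units of pi/2 rad (1.0 is pi/2 rad), then the opening, from -1 (shut) to 1 (fully open). A call has 1 to 20 rows; each row is the pose to reach, as a shift and turn from the pose commanded when the call began, along the tool's axes at that moment; what a row does not reach only later rows make up. A row lasts 1/8 s, in which the tool goes at most 62.5 mm and 10.7 degrees, less where a joint would pass 70% of its speed; a pose out of reach is approached as far as the arm can. A call with a number of a shift or a turn outside -1 to 1 is refused whole. A call with a gripper value outside its range is refused whole. The fingers move at their own pace and stop on an object; "grip_force" is the grip in N (left out, the last holds). Time passes only in rows, so rows that repeat a pose let the fingers close. It gives the time, the measured TCP pose, the force, the opening and the grip force at its end, in the units of the state.
- sense(): the state, without advancing time (a new reading comes with each control period).
- capture(name): name is "scene" or "side" or "wrist"; returns a dict with "img" (384x512x3 uint8, red, green, blue), "intrinsics" (3x3 intrinsics, pixels), "R" (3x3) and "t" (3): a world point X has camera coordinates R X + t. Camera axes: x right, y down, z forward; pixel columns grow to the right and rows downward; lengths in mm; the calibration is good to about 2 mm. A picture is of the moment at which its call begins. There is no depth.
- finish_job(): hands the job in; it is judged then, once.
Trained networks look in a picture, given as the dict that the camera call returned (one of the last four; its "shot" number tells which), for a name from the list of things; names that differ only in an ending like _2 or _b are one class to them, and where a whole thing is asked for, a point or a joint stands for the part that bears it (a point fixed in the world has none). Each returns a list of dicts, best first, with "confidence" (0 to 1); they miss things now and then, are a little off and sometimes report something else, mostly with a low value. They report only what shows in the picture. A call takes as long as a camera call.
- regions_of(label, picture): "region" (384x512 bool, what is visible of it) and "point" ([row, column] in pixels, amid what is visible of it).
- mark_of(label, picture): "point" ([row, column] in pixels: a listed point, or the origin of a listed thing).
The state is a dict: "time_s": time; "joints": joint angles; "dq": joint speeds; "tau": joint torques, N m; "eef_pos": TCP position; "ee_rot": TCP orientation; "force": force on the tool from outside, world axes, zero at the start; "wrist_torque": the same for the moment, N m; "grip_width": opening from 0.0 (shut) to 1.0 (fully open); "grip_force": force on a finger pad.
Only numpy, scipy, OpenCV 4.12 (cv2) and the standard library are available. Lean on these libraries where they do the work, as an engineer would, in place of code of your own. Each camera call takes 0.05 s, during which the arm holds its last target. There are 200 camera calls.

## Working session

There is one attempt and no reset: what is moved stays moved. The work goes in short steps, Python scripts to look and compute and a tool call to move; the robot and the scene stay as the last step left them, time stands still between calls to the robot, and variables do not carry over. Pictures are saved under pics/ and viewed, at most 10 in all, crops included, and the job is handed in when it is done.

Besides the shell and the picture viewer there is one more tool, called after "Request:" as name(argument=value, ...), one argument or row to a line, values as JSON. jog_arm: Moves the arm, as the interface text tells. Shifts and turns lie within -1 to 1; 1 stands for 0.4 m of shift or pi/2 rad of turn. Its arguments: {"type":"object","properties":{"series":{"type":"string"},"grip_force":{"type":"number"}},"required":["series"]}

```bash
mkdir -p pics; ls; cat > look.py <<'E'
import numpy as np, cv2
from rig import sense, capture, regions_of, mark_of
def pix2(pic,rc,z):
    K=np.array(pic["intrinsics"]);R=np.array(pic["R"]);t=np.array(pic["t"])
    d=R.T@np.linalg.inv(K)@np.array([rc[1],rc[0],1.]);c=-R.T@t
    return c+d*(z-c[2])/d[2]
def proj(pic,X):
    K=np.array(pic["intrinsics"]);p=K@(np.array(pic["R"])@np.asarray(X,float)+np.array(pic["t"]));return p[:2]/p[2]
def save(pic,n,scale=1): cv2.imwrite("pics/"+n,cv2.resize(pic["img"][:,:,::-1],None,fx=scale,fy=scale))
E
python3 - <<'E'
from look import *
import numpy as np
np.set_printoptions(precision=1,suppress=True)
for cam in ["scene","side"]:
    p=capture(cam); save(p,cam+"0.png",1.5)
    R=np.array(p["R"]);print(cam,"cam at",-R.T@np.array(p["t"]), "fwd",R[2])
    for n in ["tray_base","tray_a"]:
        for r in regions_of(n,p)[:4]: print(n,"reg",r["point"],round(r["confidence"],2),r["region"].sum())
    for n,z in [("tray_base",6),("tray_a",0),("tray_base_lip",45),("tray_a_tongue",0),("tray_a_heel",3),("tin",0),("mushroom",0),("glasses",0)]:
        for m in mark_of(n,p)[:4]: print(n,np.array(m["point"]),round(m["confidence"],2),pix2(p,m["point"],z))
print(sense())
E
```

```text
pics
scene cam at [1350.6  344.2  924.5] fwd [-0.7 -0.2 -0.7]
tray_base reg [167.8, 144.7] 0.76 2274
tray_a reg [224.2, 324.8] 0.84 1918
tray_a reg [199.2, 207.8] 0.81 1795
tray_base [168.  147.6] 0.89 [ 511.2 -229.1    6. ]
tray_base [278.8 207.4] 0.59 [784.6  61.    6. ]
tray_a [204.3 209. ] 0.96 [571.2 -25.3   0. ]
tray_a [227.2 323.1] 0.89 [543.9 264.8   0. ]
tray_a [210.7 203.4] 0.68 [596.3 -29.9  -0. ]
tray_base_lip [226.6 322.3] 0.75 [582.1 266.5  45. ]
tray_base_lip [162.3 139.5] 0.67 [ 534.8 -234.6   45. ]
tray_a_tongue [254.4 331.7] 0.64 [618.  303.6   0. ]
tray_a_heel [216.9 325.4] 0.76 [511.8 262.4   3. ]
tray_a_heel [210.2 202.4] 0.52 [598.1 -31.7   3. ]
tin [278.2 206.4] 0.9 [780.2  56.4   0. ]
mushroom [259.3 394.8] 0.74 [580.7 444.4  -0. ]
glasses [238.2 113.7] 0.78 [ 751.6 -193.8    0. ]
glasses [181.2 216.9] 0.73 [486.8 -38.2   0. ]
side cam at [ 208.8 -669.9  753. ] fwd [ 0.4  0.7 -0.6]
tray_base reg [323.8, 288.8] 0.76 4767
tray_a reg [240.5, 262.9] 0.94 2225
tray_a reg [174.0, 202.9] 0.77 1438
tray_base [324.7 293.5] 0.7 [ 518.7 -248.8    6. ]
tray_a [179.5 206.3
[... 158 characters left out ...]
7 -233.    45. ]
tray_a_tongue [166.2 230.6] 0.88 [633.4 302.    0. ]
tray_a_tongue [238.5 276.8] 0.64 [609.2 -19.    0. ]
tray_a_heel [183.8 200.4] 0.74 [522.1 258.3   3. ]
tin [200.6 313.7] 0.9 [766.7  62.5   0. ]
mushroom [146.5 195.7] 0.69 [579.7 444.9   0. ]
glasses [262.2 370.2] 0.89 [ 763.3 -179.7    0. ]
{'time_s': 1.1, 'joints': array([-0.2,  0.3,  1.5, -0. ,  1.3, -0.2]), 'dq': array([ 0.,  0., -0., -0.,  0.,  0.]), 'tau': array([  0. , -41.2, -26. ,  -0. ,   0. ,  -0. ]), 'eef_pos': array([525. ,  -0. , 250.3]), 'ee_rot': array([-0. ,  0.7,  0.7, -0. ]), 'force': array([ 0.1, -0.7, -0.8]), 'wrist_torque': array([ 0., -0.,  0.]), 'grip_force': 0.0, 'grip_width': 0.9969443743363452}
```

View pics/scene0.png

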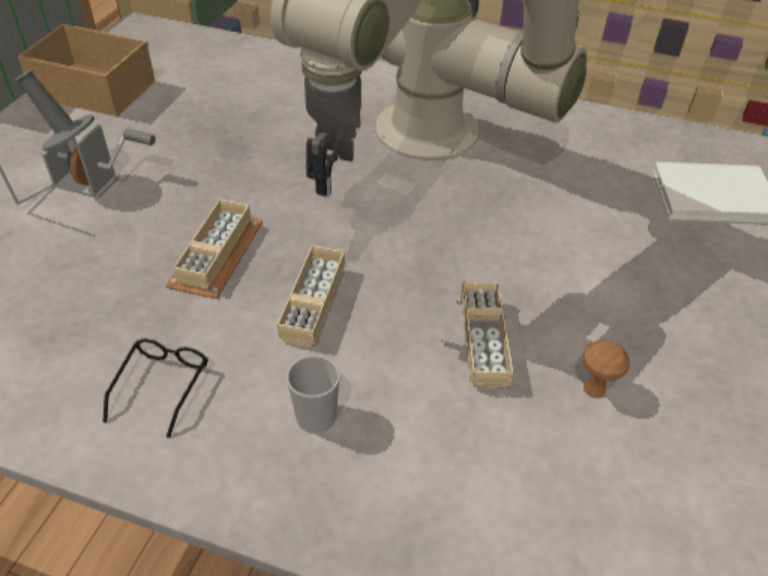

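View pics/side0.png

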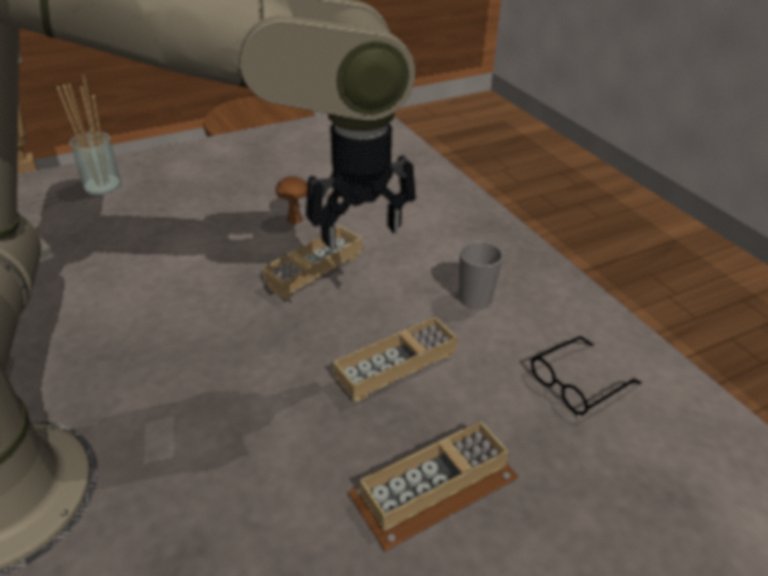

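The pictures show the base tray (red-brown plate, 1.5x scene px 213,247) with its pocket away from the robot. The middle tray (312,295) is oriented the same way, and the far tray (487,335) has its pocket toward the robot. So far tray goes on first and the middle tray second, with no half-turns needed. Next I fit poses from the region masks.

```bash
cat >> look.py <<'E'
from scipy.optimize import minimize
def sil(pic,pose,boxes,z0=0.):
    """filled silhouette of boxes (x0,x1,y0,y1,z0,z1 in tray frame) at pose x,y,yaw"""
    x,y,a=pose;c,s=np.cos(a),np.sin(a);m=np.zeros((384*4,512*4),np.uint8)
    for b in boxes:
        P=np.array([[i,j,k] for i in b[:2] for j in b[2:4] for k in b[4:]],float)
        W=np.c_[x+c*P[:,0]-s*P[:,1],y+s*P[:,0]+c*P[:,1],z0+P[:,2]]
        uv=np.array([proj(pic,w) for w in W])*4
        cv2.fillConvexPoly(m,cv2.convexHull(uv.astype(np.int32)),1)
    return m>0
TRAY=[(-95,95,-30,30,13,45),(-92,-80,-24.5,24.5,0,13),(66,78.5,-24.5,24.5,0,13),(-33.5,-21,-24.5,24.5,3,13)]
BASE=[(-95,95,-30,30,3,45),(-105,105,-48,48,0,6)]
def fit(views,x0,boxes,z0=0.):
    """views: list of (pic, mask)"""
    big=[(p,cv2.resize(m.astype(np.uint8),None,fx=4,fy=4,interpolation=cv2.INTER_LINEAR)>0) for p,m in views]
    def cost(q):
        t=0
        for p,m in big:
            s=sil(p,(q[0],q[1],q[2]/100),boxes,z0);t+=1-(s&m).sum()/(s|m).sum()
        return t/len(big)
    q0=np.array([x0[0],x0[1],x0[2]*100])
    for d in (12,3):
        r=minimize(cost,q0,method="Nelder-Mead",options=dict(initial_simplex=q0+np.vstack([np.zeros(3),d*np.eye(3)]),xatol=.1,fatol=1e-5,maxiter=150));q0=r.x
    return np.array([q0[0],q0[1],q0[2]/100]),r.fun
def pick(pic,label,xyz):
    """region of label nearest to the projection of xyz"""
    u=proj(pic,xyz);rs=[r for r in regions_of(label,pic) if r["confidence"]>.3]
    rs.sort(key=lambda r:np.hypot(r["point"][1]-u[0],r["point"][0]-u[1]))
    return rs[0]["region"] if rs else None
E
python3 - <<'E'
from look import *
np.set_printoptions(precision=3,suppress=True)
S=capture("scene");D=capture("side");W=capture("wrist");save(W,"wrist0.png")
print("wrist cam",-np.array(W["R"]).T@np.array(W["t"]),np.array(W["R"]))
for nm,lab,g,B in [("base","tray_base",(513,-238,3.3),BASE),("mid","tray_a",(565,-30,3.3),TRAY),("far","tray_a",(545,270,.3),TRAY)]:
    for vs in ([S],[D],[S,D]):
        v=[(p,pick(p,lab,(g[0],g[1],25))) for p in vs]
        print(nm,[p["shot"] for p in vs],*fit(v,g,B))
for lab in ["tray_a"]:
    for r in regions_of(lab,W): print(r["point"],r["confidence"],r["region"].sum())
for lab,z in [("tray_a",0),("tray_a_tongue",0),("tray_base_lip",45),("tray_a_heel",3)]:
    for m in mark_of(lab,W)[:2]: print(lab,m["point"],m["confidence"],pix2(W,m["point"],z))
E
```

```text
wrist cam [524.845  68.833 375.179] [[ 1.    -0.     0.   ]
 [-0.    -0.962  0.274]
 [ 0.    -0.274 -0.962]]
base [3] [ 511.713 -240.162    3.217] 0.036086180723854167
base [4] [ 514.686 -240.673    3.217] 0.042913973147687745
base [3, 4] [ 513.649 -240.085    3.211] 0.042045929071868327
mid [3] [565.  -30.    3.3] 1.0
mid [4] [566.952 -29.497   3.251] 0.030394425521957258
mid [3, 4] [566.952 -29.497   3.251] 0.5151972127609786
far [3] [551.449 264.806   0.341] 0.03133793809158347
far [4] [550.51  259.448   0.347] 0.10281936612871867
far [3, 4] [551.23  264.043   0.348] 0.09468849698874987
[192.7, 293.5] 0.74 7803
tray_a [185.3, 291.1] 0.73 [570.148 -26.331   0.   ]
tray_base_lip [335.6, 271.4] 0.95 [ 543.144 -240.704   45.   ]
tray_a_heel [121.8, 452.5] 0.47 [777.845  59.837   3.   ]
```

View pics/wrist0.png

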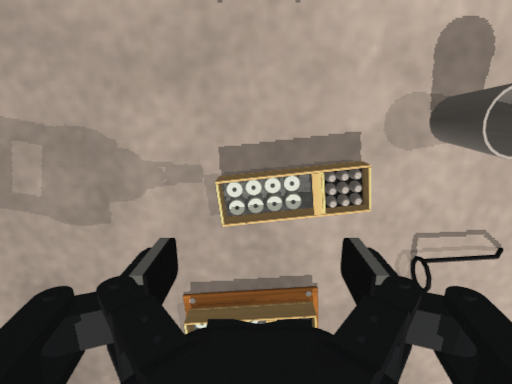

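```bash
cat >> look.py <<'E'
from scipy.spatial.transform import Rotation as Ro
def tool(yaw,pitch=0.):
    """tool x along yaw, z down; pitch>0 tips the tool-x end down"""
    return Ro.from_euler("z",yaw)*Ro.from_matrix(np.array([[1,0,0],[0,-1,0],[0,0,-1.]]))*Ro.from_rotvec([0,-pitch,0])
def rel(pos,R,frm=None):
    s=sense();q=s["ee_rot"];R0=Ro.from_quat([q[1],q[2],q[3],q[0]]);p0=s["eef_pos"]
    if frm: p0,R0=frm
    d=R0.inv().apply(np.asarray(pos,float)-p0)/400;r=(R0.inv()*R).as_rotvec()/(np.pi/2)
    return " ".join(f"{v:.4f}" for v in [*d,*r])
E
python3 - <<'E'
from look import *
print(rel((551,264,250),tool(.344)))
E
```

```text
0.6600 0.0651 0.0007 -0.0000 0.0000 0.7810
```

Request:
jog_arm(
  series="0.33 0.03 0 0 0 0.4 1;0.66 0.065 0 0 0 0.781 1;0.66 0.065 0 0 0 0.781 1;0.66 0.065 0 0 0 0.781 1;0.66 0.065 0 0 0 0.781 1;0.66 0.065 0 0 0 0.781 1;0.66 0.065 0 0 0 0.781 1;0.66 0.065 0 0 0 0.781 1;0.66 0.065 0 0 0 0.781 1;0.66 0.065 0 0 0 0.781 1",
  grip_force=50,
)

```text
time_s: 3.35
eef_pos: [551.0, 263.9, 250.3]
ee_rot: [-0.0, 0.985, 0.172, 0.0]
force: [1.0, 0.1, 0.7]
grip_width: 1.0
grip_force: 0.0
```

```bash
python3 - <<'E'
from look import *
np.set_printoptions(precision=3,suppress=True)
W=capture("wrist");save(W,"w1.png")
v=[(W,pick(W,"tray_a",(551,264,25)))]
p,e=fit(v,(551,264,.344),TRAY);print(p,e)
c,s=np.cos(p[2]),np.sin(p[2])
for t,x in [("tray_a",(0,0)),("tray_a_tongue",(89,0)),("tray_base_lip",(-23,45)),("tray_a_heel",(-33.5,3))]:
    for m in mark_of(t,W)[:2]: print(t,np.array(m["point"]),proj(W,(p[0]+c*x[0],p[1]+s*x[0],x[1]))[::-1])
st=sense();print(st["eef_pos"],st["ee_rot"],st["joints"],st["force"])
print(rel((p[0],p[1],100),tool(p[2])),"|",rel((p[0],p[1],39),tool(p[2])))
E
```

```text
[550.543 261.398   0.339] 0.024635220075169162
tray_a [167.4 260.2] [167.963 260.107]
tray_a [222.5 454.3] [167.963 260.107]
tray_a_tongue [ 97.5 261.1] [ 99.805 260.596]
tray_a_heel [194.1 260.9] [191.987 259.948]
[551.03  263.954 250.303] [0.    0.985 0.171 0.   ] [ 0.255  0.506  1.216 -0.     1.419  1.482] [-0.666  0.397 -0.657]
-0.0033 0.0056 0.3758 0.0000 -0.0000 0.0031 | -0.0033 0.0056 0.5283 0.0000 -0.0000 0.0031
```

View pics/w1.png

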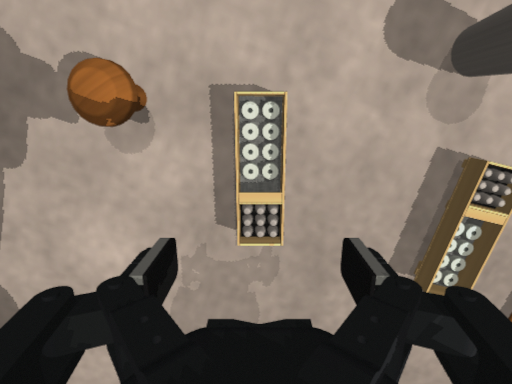

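The wrist picture shows the far tray centred at px (260,168) with its tongue up-image. The marks agree with the fit to about 2 px, so I go down and grip.

Request:
jog_arm(
  series="-0.003 0.0056 0.15 0 0 0.003 1;-0.003 0.0056 0.3 0 0 0.003 1;-0.003 0.0056 0.42 0 0 0.003 1;-0.003 0.0056 0.5 0 0 0.003 1;-0.003 0.0056 0.536 0 0 0.003 1;-0.003 0.0056 0.536 0 0 0.003 1;-0.003 0.0056 0.536 0 0 0.003 -0.3;-0.003 0.0056 0.536 0 0 0.003 -0.3;-0.003 0.0056 0.536 0 0 0.003 -0.3;-0.003 0.0056 0.536 0 0 0.003 -0.3;-0.003 0.0056 0.536 0 0 0.003 -0.3;-0.003 0.0056 0.536 0 0 0.003 -0.3",
  grip_force=50,
)

```text
time_s: 5.15
eef_pos: [551.5, 261.7, 37.7]
ee_rot: [-0.0, 0.986, 0.169, 0.001]
force: [0.4, -1.0, 6.0]
grip_width: 0.69
grip_force: 55.3
```

Request:
jog_arm(
  series="0 0 -0.05 0 0 0 -0.3;0 0 -0.2 0 0 0 -0.3;0 0 -0.35 0 0 0 -0.3;0 0 -0.5 0 0 0 -0.3;0 0 -0.5 0 0 0 -0.3;0 0 -0.5 0 0 0 -0.3",
)

```text
time_s: 5.9
eef_pos: [550.2, 261.4, 235.1]
ee_rot: [0.0, 0.986, 0.169, -0.001]
force: [-0.6, 0.0, -2.1]
grip_width: 0.694
grip_force: 54.9
```

```bash
python3 - <<'E'
from look import *
np.set_printoptions(precision=3,suppress=True)
st=sense();print(st)
print(rel((440,-238,230),tool(.072)))
E
```

```text
{'time_s': 5.9, 'joints': array([0.251, 0.512, 1.247, 0.   , 1.384, 1.483]), 'dq': array([-0.002,  0.024,  0.019,  0.   , -0.002, -0.001]), 'tau': array([  0.118, -54.204, -28.528,   0.002,   0.019,  -0.   ]), 'eef_pos': array([550.199, 261.352, 235.138]), 'ee_rot': array([ 0.   ,  0.986,  0.169, -0.001]), 'force': array([-0.575,  0.042, -2.075]), 'wrist_torque': array([ 0.015, -0.012,  0.003]), 'grip_force': 54.858516454696655, 'grip_width': 0.6942810153752953}
-0.6753 1.0855 0.0136 0.0000 0.0008 0.1702
```

```bash
python3 - <<'E'
from look import *
print(rel((500,-80,270),tool(.072)))
E
```

```text
-0.4025 0.7630 -0.0867 0.0000 0.0008 0.1702
```

Request:
jog_arm(
  series="-0.05 0.1 -0.02 0 0 0.04 -0.3;-0.12 0.22 -0.04 0 0 0.08 -0.3;-0.18 0.34 -0.06 0 0 0.12 -0.3;-0.24 0.46 -0.087 0 0 0.17 -0.3;-0.31 0.58 -0.087 0 0 0.17 -0.3;-0.36 0.68 -0.087 0 0 0.17 -0.3;-0.39 0.74 -0.087 0 0 0.17 -0.3;-0.4025 0.763 -0.087 0 0.001 0.17 -0.3;-0.4025 0.763 -0.087 0 0.001 0.17 -0.3;-0.4025 0.763 -0.087 0 0.001 0.17 -0.3",
)

```text
time_s: 7.15
eef_pos: [500.4, -78.9, 270.4]
ee_rot: [-0.0, 0.999, 0.037, 0.0]
force: [-0.4, -0.3, -1.5]
grip_width: 0.689
grip_force: 54.8
```

```bash
python3 - <<'E'
from look import *
np.set_printoptions(precision=3,suppress=True)
W=capture("wrist");S=capture("scene");D=capture("side");save(W,"w2.png",1.4)
for r in regions_of("tray_base",W): print(r["point"],r["confidence"],r["region"].sum())
for vs in ([W],[S],[D]):
    v=[(p,pick(p,"tray_base",(513,-240,25))) for p in vs]
    print(*fit(v,(513,-240,3.212),BASE))
for m in mark_of("tray_base_lip",W): print(m["point"],m["confidence"],pix2(W,m["point"],45))
st=sense();print(st["eef_pos"],st["ee_rot"],st["force"],st["wrist_torque"])
E
```

```text
[160.3, 373.0] 0.58 10596
[173.4, 258.9] 0.31 38319
[ 512.028 -242.009    3.212] 0.019690028834526974
[ 511.58  -239.933    3.218] 0.030974876529954898
[ 514.095 -240.28     3.211] 0.03676753628947138
[148.6, 391.4] 0.59 [ 541.05  -243.758   45.   ]
[500.41  -79.722 270.695] [-0.     0.999  0.036  0.001] [ 0.152  0.097 -1.024] [ 0.022 -0.026 -0.026]
```

View pics/w2.png

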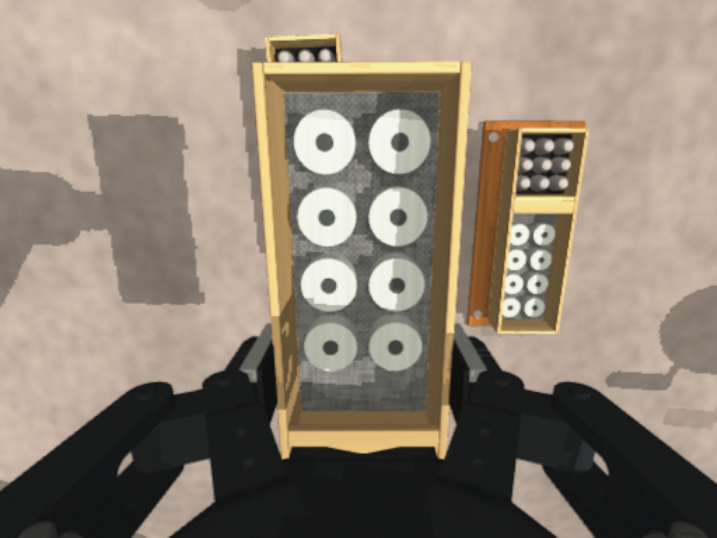

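The wrist picture shows the held tray square in the jaws, with the base to its right (px 535,225 at 1.4x). Base fits agree across cameras to within 2 mm. I'll hover just short of the base and measure both trays in the same cameras.

```bash
python3 - <<'E'
from look import *
print(rel((442,-246,113),tool(.0715)))
E
```

```text
-0.1764 0.4041 0.3939 -0.0001 -0.0010 0.0007
```

Request:
jog_arm(
  series="-0.06 0.12 0.02 0 0 0 -0.3;-0.12 0.24 0.08 0 0 0 -0.3;-0.16 0.35 0.18 0 0 0 -0.3;-0.1764 0.4041 0.28 0 -0.001 0.001 -0.3;-0.1764 0.4041 0.35 0 -0.001 0.001 -0.3;-0.1764 0.4041 0.3939 0 -0.001 0.001 -0.3;-0.1764 0.4041 0.3939 0 -0.001 0.001 -0.3;-0.1764 0.4041 0.3939 0 -0.001 0.001 -0.3",
)

```text
time_s: 8.55
eef_pos: [442.3, -246.4, 113.9]
ee_rot: [0.0, 0.999, 0.035, 0.0]
force: [-0.8, 0.4, -1.3]
grip_width: 0.696
grip_force: 54.7
```

```bash
python3 - <<'E'
from look import *
np.set_printoptions(precision=3,suppress=True)
st=sense();e=st["eef_pos"];q=st["ee_rot"];print(e,Ro.from_quat([*q[1:],q[0]]).as_matrix()[:,0],Ro.from_quat([*q[1:],q[0]]).as_matrix()[:,2],st["force"])
for c in ["wrist","scene","side"]:
    p=capture(c);m=pick(p,"tray_a",(e[0],e[1],e[2]-15))
    if c!="wrist": save(p,c+"1.png",1.5)
    print(c,m is not None and m.sum())
    if m is not None: print(*fit([(p,m)],(e[0],e[1],.0715),TRAY,e[2]-37.7))
    for r in mark_of("tray_a_tongue",p)[:2]: print(r["point"],r["confidence"],proj(p,(e[0]+89*.9975,e[1]+89*.0715,e[2]-37.7))[::-1])
E
```

```text
[ 442.324 -246.414  113.853] [0.997 0.071 0.001] [ 0.001 -0.001 -1.   ] [-0.78   0.374 -1.271]
wrist 38019
[ 442.351 -246.942    0.075] 0.1634664457423899
[78.1, 257.6] 0.67 [ 77.177 257.797]
scene 1152
[ 447.137 -245.182    0.086] 0.30279394644935975
[281.4, 209.5] 0.68 [151.869 136.55 ]
[148.0, 137.8] 0.57 [151.869 136.55 ]
side 3195
[ 442.695 -246.764    0.078] 0.26119424796866775
[294.4, 298.8] 0.91 [296.754 299.333]
```

View pics/side1.png

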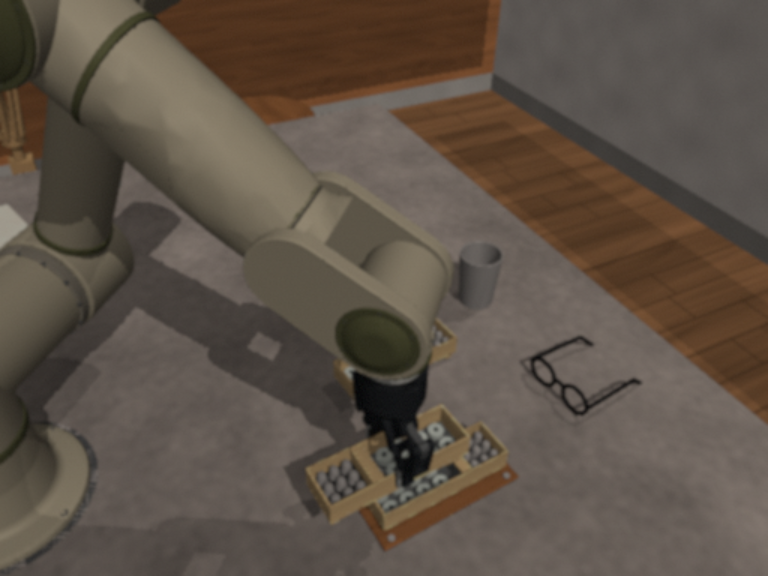

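The side view shows the held tray hovering over the base (px 390,460), lined up in yaw. Next I tilt it 0.13 and descend.

```bash
cat >> look.py <<'E'
YAW=.0715;B0=np.array([512.7,-240.6]);SV=np.array([np.cos(YAW),np.sin(YAW)])
def tcp1(s,h,th,zt=37.7,u=0.,ref=(95,13),lat=0.):
    """TCP pose putting tray point ref (u,z) at s,h in base coordinates with tongue-down tilt th (first tray)"""
    c,d=np.cos(th),np.sin(th);du,dz=u-ref[0],zt-ref[1]
    S=s+du*c+dz*d;H=h-du*d+dz*c
    P=B0+S*SV+lat*np.array([-SV[1],SV[0]])
    return np.array([P[0],P[1],H]),tool(YAW,th)
E
python3 - <<'E'
from look import *
a=tcp1(26,56,.13);print(a[0],rel(*a))
for s,h in [(26,47),(26,43.5)]: b=tcp1(s,h,.13);print(b[0],rel(*b,frm=a))
E
```

```text
[ 447.86965162 -245.24328515   92.80682232] 0.0149 -0.0013 0.0508 -0.0001 -0.0828 -0.0005
[ 447.86965162 -245.24328515   83.80682232] 0.0029 0.0000 0.0223 0.0000 0.0000 0.0000
[ 447.86965162 -245.24328515   80.30682232] 0.0041 0.0000 0.0310 0.0000 0.0000 0.0000
```

Request:
jog_arm(
  series="0.008 -0.001 0.015 0 -0.04 0 -0.3;0.0149 -0.0013 0.03 0 -0.0828 0 -0.3;0.0149 -0.0013 0.0508 0 -0.0828 0 -0.3;0.0149 -0.0013 0.0508 0 -0.0828 0 -0.3;0.0149 -0.0013 0.0508 0 -0.0828 0 -0.3",
)

```text
time_s: 9.62
eef_pos: [447.6, -245.3, 92.9]
ee_rot: [0.002, 0.997, 0.035, -0.065]
force: [0.3, -0.2, -1.6]
grip_width: 0.691
grip_force: 54.8
```

Request:
jog_arm(
  series="0.001 0 0.008 0 0 0 -0.3;0.002 0 0.015 0 0 0 -0.3;0.0029 0 0.0223 0 0 0 -0.3;0.0029 0 0.0223 0 0 0 -0.3",
)

```text
time_s: 10.12
eef_pos: [447.7, -245.2, 83.4]
ee_rot: [0.002, 0.997, 0.035, -0.065]
force: [-0.0, -0.1, -2.0]
grip_width: 0.699
grip_force: 54.8
```

```bash
python3 - <<'E'
from look import *
np.set_printoptions(precision=3,suppress=True)
st=sense();print(st["eef_pos"],st["force"],st["wrist_torque"],st["grip_width"])
p=capture("side");save(p,"side2.png",1.0)
i=p["img"][230:384,180:360];cv2.imwrite("pics/side2c.png",cv2.resize(i[:,:,::-1],None,fx=4,fy=3.8,interpolation=cv2.INTER_CUBIC))
E
```

```text
[ 447.711 -245.154   83.408] [-0.007 -0.054 -1.997] [-0.04  -0.092  0.008] 0.6988646925218126
```

View pics/side2c.png

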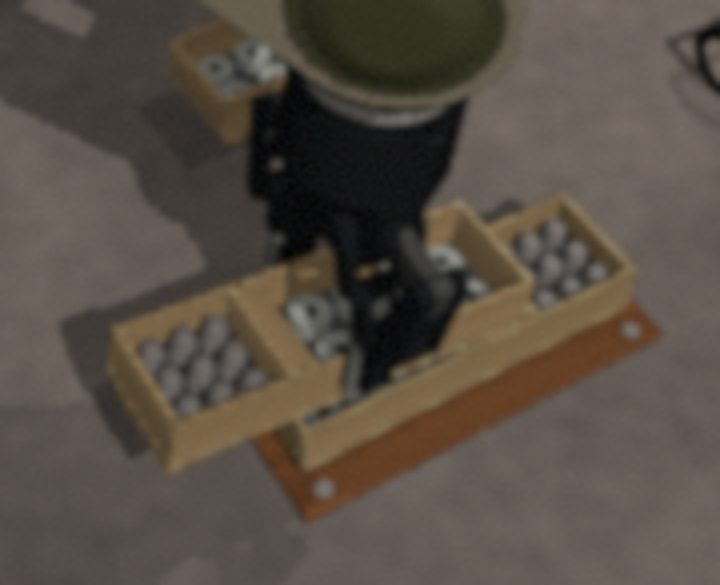

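The crop shows the tray tongue-down inside the base walls, its end edge at the base's lip (px 530,290), with no contact force yet. I'll lower it gently.

Request:
jog_arm(
  series="0.0003 0 0.0025 0 0 0 -0.3;0.0006 0 0.005 0 0 0 -0.3;0.0006 0 0.005 0 0 0 -0.3",
)

```text
time_s: 10.55
eef_pos: [447.8, -245.2, 81.8]
ee_rot: [0.002, 0.997, 0.035, -0.065]
force: [-0.3, -0.5, -0.4]
grip_width: 0.688
grip_force: 55.0
```

Request:
jog_arm(
  series="0.0003 0 0.0025 0 0 0 -0.3;0.0003 0 0.0025 0 0 0 -0.3",
)

```text
time_s: 10.8
eef_pos: [447.8, -245.3, 81.0]
ee_rot: [0.002, 0.997, 0.035, -0.065]
force: [-3.5, 0.4, 5.3]
grip_width: 0.694
grip_force: 55.6
```

Request:
jog_arm(
  series="0.0035 0 -0.0016 0 0 0 -0.3;0.008 0 -0.0021 0 0 0 -0.3;0.0125 0 -0.0027 0 0 0 -0.3;0.017 0 -0.0033 0 0 0 -0.3;0.0215 0 -0.0039 0 0 0 -0.3;0.0248 0 -0.0043 0 0 0 -0.3;0.0248 0 -0.0043 0 0 0 -0.3",
)

```text
time_s: 11.68
eef_pos: [458.1, -244.5, 81.1]
ee_rot: [0.002, 0.997, 0.035, -0.065]
force: [-0.5, 0.3, 3.1]
grip_width: 0.692
grip_force: 55.4
```

```bash
python3 - <<'E'
from look import *
st=sense();print(st["eef_pos"],st["force"],st["wrist_torque"])
E
```

```text
[ 458.08760904 -244.52274008   81.09587047] [-0.49924658  0.27497465  3.08308736] [ 0.02954235 -0.24642518 -0.03014584]
```

Request:
jog_arm(
  series="0.002 0 -0.0003 0 0 0 -0.3;0.004 0 -0.0005 0 0 0 -0.3;0.006 0 -0.0008 0 0 0 -0.3;0.0075 0 -0.001 0 0 0 -0.3;0.0075 0 -0.001 0 0 0 -0.3",
)

```text
time_s: 12.3
eef_pos: [461.0, -244.3, 81.1]
ee_rot: [0.002, 0.997, 0.035, -0.065]
force: [-1.4, -0.6, 3.4]
grip_width: 0.691
grip_force: 55.4
```

Request:
jog_arm(
  series="0.002 0 -0.0003 0 0 0 -0.3;0.004 0 -0.0005 0 0 0 -0.3;0.004 0 -0.0005 0 0 0 -0.3",
)

```text
time_s: 12.68
eef_pos: [462.0, -244.2, 81.1]
ee_rot: [0.002, 0.997, 0.035, -0.066]
force: [-6.4, -0.2, 5.4]
grip_width: 0.691
grip_force: 55.6
```

```bash
cat >> look.py <<'E'
def pivot(p0,th0,ths,sgn=1,back=1.0,zt=37.7,u=0.,dh=0.):
    """rows that turn the held tray from th0 to each of ths about its end edge (95,13); sgn=+1 tongue toward tool +x"""
    f=lambda t:np.array([(u-95)*np.cos(t)+(zt-13)*np.sin(t),-(u-95)*np.sin(t)+(zt-13)*np.cos(t)])
    q=sense()["ee_rot"];R0=Ro.from_quat([*q[1:],q[0]])
    for t in ths:
        d=f(t)-f(th0);P=np.array([*(p0[:2]+sgn*(d[0]-back)*SV),p0[2]+d[1]+dh])
        print(round(t,3),P.round(1),rel(P,tool(YAW,sgn*t),frm=(p0,R0)))
E
python3 - <<'E'
from look import *
st=sense();q=st["ee_rot"];x=Ro.from_quat([*q[1:],q[0]]).as_matrix()[:,0];print(x,st["force"])
pivot(st["eef_pos"],np.arcsin(-x[2]),[.13,.11,.09,.07,.05,.03,.015,0])
E
```

```text
[ 0.98890899  0.07001019 -0.13098697] [-6.41440189 -0.19250134  5.3859653 ]
0.13 [ 461.  -244.3   80.9] -0.0026 0.0000 0.0007 -0.0004 0.0009 -0.0005
0.11 [ 460.3 -244.3   79.1] -0.0037 0.0000 0.0054 -0.0004 0.0136 -0.0005
0.09 [ 459.6 -244.4   77.3] -0.0048 0.0000 0.0102 -0.0004 0.0263 -0.0005
0.07 [ 458.9 -244.4   75.4] -0.0058 0.0000 0.0150 -0.0004 0.0391 -0.0005
0.05 [ 458.3 -244.5   73.5] -0.0067 0.0000 0.0198 -0.0004 0.0518 -0.0005
0.03 [ 457.8 -244.5   71.7] -0.0075 0.0000 0.0247 -0.0004 0.0645 -0.0005
0.015 [ 457.4 -244.5   70.2] -0.0080 0.0000 0.0283 -0.0004 0.0741 -0.0005
0 [ 457.  -244.6   68.8] -0.0085 0.0000 0.0320 -0.0004 0.0836 -0.0005
```

Request:
jog_arm(
  series="-0.0026 0 0.0007 0 0.001 0 -0.3;-0.0037 0 0.0054 0 0.0136 0 -0.3;-0.0048 0 0.0102 0 0.0263 0 -0.3;-0.0058 0 0.015 0 0.0391 0 -0.3;-0.0067 0 0.0198 0 0.0518 0 -0.3;-0.0075 0 0.0247 0 0.0645 0 -0.3;-0.0075 0 0.0247 0 0.0645 0 -0.3",
)

```text
time_s: 13.55
eef_pos: [458.1, -244.5, 71.7]
ee_rot: [0.0, 0.999, 0.035, -0.014]
force: [1.1, 1.2, 2.8]
grip_width: 0.69
grip_force: 55.4
```

```bash
python3 - <<'E'
from look import *
st=sense();q=st["ee_rot"];x=Ro.from_quat([*q[1:],q[0]]).as_matrix()[:,0];print(x,st["force"],st["wrist_torque"],st["eef_pos"])
E
```

```text
[ 0.99712363  0.07027897 -0.02837837] [1.08359955 1.16756237 2.77713731] [ 0.14003207 -0.62526241  0.03021849] [ 458.05740347 -244.50633462   71.66861326]
```

Request:
jog_arm(
  series="-0.0005 0 0.0036 0 0.0095 0 -0.3;-0.001 0 0.0073 0 0.019 0 -0.3;-0.001 0 0.0073 0 0.019 0 -0.3",
)

```text
time_s: 13.92
eef_pos: [457.5, -244.6, 69.6]
ee_rot: [-0.0, 0.999, 0.035, 0.001]
force: [-2.9, 1.9, 13.8]
grip_width: 0.692
grip_force: 56.7
```

```bash
python3 - <<'E'
from look import *
st=sense();q=st["ee_rot"];x=Ro.from_quat([*q[1:],q[0]]).as_matrix()[:,0];print(x,st["force"],st["wrist_torque"],st["eef_pos"])
E
```

```text
[0.99750138 0.07063474 0.00131679] [-2.94684923  1.91475741 13.76872115] [ 0.33421999  0.50023767 -0.01176963] [ 457.49116763 -244.55854023   69.59008862]
```

Seated height (69.6 against 69.7 expected) and level, with 14 N reaction. I release, rise and check.

Request:
jog_arm(
  series="0 0 -0.003 0 0 0 -0.3;0 0 -0.003 0 0 0 1;0 0 -0.003 0 0 0 1;0 0 -0.003 0 0 0 1;0 0 -0.06 0 0 0 1;0 0 -0.2 0 0 0 1;0 0 -0.35 0 0 0 1;0 0 -0.45 0 0 0 1;0 0 -0.45 0 0 0 1;0 0 -0.45 0 0 0 1",
)

```text
time_s: 15.18
eef_pos: [457.2, -244.3, 247.6]
ee_rot: [-0.001, 0.999, 0.035, -0.0]
force: [0.5, 0.1, -0.6]
grip_width: 0.998
grip_force: 0.0
```

```bash
python3 - <<'E'
from look import *
np.set_printoptions(precision=3,suppress=True)
st=sense();print(st["eef_pos"],st["force"],st["joints"])
W=capture("wrist");D=capture("side");S=capture("scene")
for p in (W,D,S):
    m=pick(p,"tray_a",(456,-244,57))
    print(p["shot"],*(fit([(p,m)],(456,-244.6,.0715),TRAY[:1],32) if m is not None else ["none"]))
for r in mark_of("tray_base_lip",W): print(r["point"],r["confidence"],pix2(W,r["point"],45),pix2(W,r["point"],77))
save(W,"w3.png");cv2.imwrite("pics/side3c.png",cv2.resize(D["img"][200:370,170:370][:,:,::-1],None,fx=3.5,fy=3.5,interpolation=cv2.INTER_CUBIC))
# side-by-side
a=cv2.imread("pics/side3c.png");b=cv2.imread("pics/w3.png");
c=cv2.resize(a,(410,348));d=cv2.resize(b,(390,292));o=np.zeros((348,800,3),np.uint8);o[:,:410]=c;o[:292,410:]=d;cv2.imwrite("pics/c3.png",o)
print(rel((567,-30,250),tool(3.251-np.pi)))
E
```

```text
[ 457.196 -244.285  247.613] [ 0.454  0.078 -0.597] [-0.717  0.301  1.521  0.001  1.321  0.782]
14 [ 457.174 -245.051    0.076] 0.02072285332663293
15 [ 457.153 -244.473    0.082] 0.02736600258080757
16 [ 454.168 -244.401    0.088] 0.0449630277490658
0.3111 -0.5156 -0.0038 -0.0005 -0.0003 -0.0246
```

View pics/c3.png

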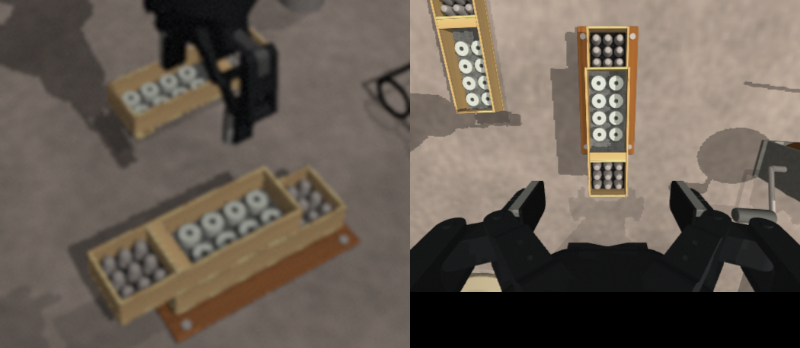

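The first tray lies level on the base with the base's pocket open, its origin at (457.2, -244.8), about 57 mm along. Next is the middle tray.

Request:
jog_arm(
  series="0.08 -0.13 -0.004 0 0 -0.006 1;0.16 -0.26 -0.004 0 0 -0.012 1;0.24 -0.39 -0.004 0 0 -0.02 1;0.29 -0.48 -0.004 0 0 -0.0246 1;0.3111 -0.5156 -0.004 0 0 -0.0246 1;0.3111 -0.5156 -0.004 0 0 -0.0246 1;0.3111 -0.5156 -0.004 0 0 -0.0246 1",
)

```text
time_s: 16.4
eef_pos: [566.8, -31.4, 250.5]
ee_rot: [0.0, 0.999, 0.054, 0.0]
force: [-0.2, -1.1, 0.1]
grip_width: 1.004
grip_force: 0.0
```

```bash
python3 - <<'E'
from look import *
np.set_printoptions(precision=3,suppress=True)
W=capture("wrist");save(W,"w4.png")
p,e=fit([(W,pick(W,"tray_a",(567,-30,25)))],(567,-30,3.251),TRAY);print(p,e)
c,s=np.cos(p[2]),np.sin(p[2])
for t,x in [("tray_a",(0,0)),("tray_a_tongue",(89,0)),("tray_a_heel",(-33.5,3))]:
    for m in mark_of(t,W)[:2]: print(t,np.array(m["point"]),proj(W,(p[0]+c*x[0],p[1]+s*x[0],x[1]))[::-1])
st=sense();print(st["eef_pos"],st["joints"])
print(rel((p[0],p[1],36),tool(p[2]-np.pi)))
E
```

```text
[567.606 -28.976   3.251] 0.022041960762068324
tray_a [164.7 258.9] [166.438 256.837]
tray_a [265.6 402.3] [166.438 256.837]
tray_a_tongue [204.7 416.3] [226.583 257.062]
tray_a_heel [286.4 400.1] [141.972 256.729]
tray_a_heel [204.4 415.3] [141.972 256.729]
[566.928 -30.782 250.642] [-0.261  0.407  1.365  0.     1.369  1.202]
0.0015 -0.0043 0.5366 -0.0000 -0.0007 -0.0006
```

Request:
jog_arm(
  series="0.0015 -0.0043 0.15 0 0 0 1;0.0015 -0.0043 0.3 0 0 0 1;0.0015 -0.0043 0.42 0 0 0 1;0.0015 -0.0043 0.5 0 0 0 1;0.0015 -0.0043 0.5366 0 0 0 1;0.0015 -0.0043 0.5366 0 0 0 1;0.0015 -0.0043 0.5366 0 0 0 -0.3;0.0015 -0.0043 0.5366 0 0 0 -0.3;0.0015 -0.0043 0.5366 0 0 0 -0.3;0.0015 -0.0043 0.5366 0 0 0 -0.3;0.0015 -0.0043 0.5366 0 0 0 -0.3;0.0015 -0.0043 0.5366 0 0 0 -0.3",
  grip_force=50,
)

```text
time_s: 18.15
eef_pos: [568.6, -28.4, 37.5]
ee_rot: [0.0, 0.999, 0.055, 0.002]
force: [-0.9, 0.6, 6.2]
grip_width: 0.689
grip_force: 55.0
```

Request:
jog_arm(
  series="0 0 -0.05 0 0 0 -0.3;0 0 -0.2 0 0 0 -0.3;0 0 -0.35 0 0 0 -0.3;0 0 -0.4 0 0 0 -0.3;0 0 -0.4 0 0 0 -0.3",
)

```text
time_s: 18.77
eef_pos: [568.0, -28.3, 197.6]
ee_rot: [0.0, 0.999, 0.055, 0.002]
force: [0.2, 0.1, -3.6]
grip_width: 0.691
grip_force: 55.5
```

```bash
python3 - <<'E'
from look import *
st=sense();print(st["eef_pos"],st["force"],st["wrist_torque"])
print(rel((529,-240,150),tool(.077)))
E
```

```text
[567.98479836 -28.34366553 197.55707522] [ 0.24233927  0.1222115  -3.63489704] [ 0.00097586 -0.02407005  0.07104195]
-0.1552 0.5152 0.1188 0.0006 -0.0028 0.0206
```

Request:
jog_arm(
  series="-0.02 0.1 0 0 0 0.01 -0.3;-0.05 0.22 0.01 0 0 0.02 -0.3;-0.09 0.34 0.04 0 0 0.0206 -0.3;-0.13 0.45 0.07 0 -0.001 0.0206 -0.3;-0.1552 0.5152 0.1 0 -0.0028 0.0206 -0.3;-0.1552 0.5152 0.1188 0 -0.0028 0.0206 -0.3;-0.1552 0.5152 0.1188 0 -0.0028 0.0206 -0.3;-0.1552 0.5152 0.1188 0 -0.0028 0.0206 -0.3",
)

```text
time_s: 19.77
eef_pos: [528.7, -238.9, 148.3]
ee_rot: [-0.0, 0.999, 0.039, -0.002]
force: [0.5, 0.0, -1.1]
grip_width: 0.692
grip_force: 55.2
```

```bash
cat >> look.py <<'E'
A0=np.array([457.4,-244.6]);YA=.076;SA=np.array([np.cos(YA),np.sin(YA)])
def tcp2(s,h,th,zt=37.5,u=0.,ref=(95,13),lat=0.):
    """second tray: tongue toward tool -x, s along tray A's -x, h world height"""
    c,d=np.cos(th),np.sin(th);du,dz=u-ref[0],zt-ref[1]
    S=s+du*c+dz*d;H=h-du*d+dz*c;P=A0-S*SA+lat*np.array([-SA[1],SA[0]])
    return np.array([P[0],P[1],H]),tool(YA,-th)
E
python3 - <<'E'
from look import *
np.set_printoptions(precision=3,suppress=True)
st=sense();e=st["eef_pos"];q=st["ee_rot"];print(e,Ro.from_quat([*q[1:],q[0]]).as_matrix()[:,0],st["force"])
for c in ["wrist","side"]:
    p=capture(c);m=pick(p,"tray_a",(e[0],e[1],e[2]-15))
    if m is not None: print(c,m.sum(),*fit([(p,m)],(e[0],e[1],3.218),TRAY,e[2]-37.5))
a=tcp2(26,88,.13);print(a[0],rel(*a));b=tcp2(26,79,.13);print(b[0],rel(*b,frm=a))
E
```

```text
[ 528.721 -238.908  148.348] [ 0.997  0.078 -0.003] [ 0.513  0.004 -1.103]
wrist 38411 [ 528.894 -239.478    3.22 ] 0.164889605563737
side 2899 [ 528.744 -239.413    3.219] 0.2854280795116607
[ 522.235 -239.663  124.609] -0.0159 -0.0008 0.0601 0.0001 0.0846 0.0011
[ 522.235 -239.663  115.609] -0.0029 0.0000 0.0223 0.0000 0.0000 0.0000
```

Request:
jog_arm(
  series="-0.008 -0.0005 0.02 0 0.042 0 -0.3;-0.0159 -0.001 0.04 0 0.0846 0.001 -0.3;-0.0159 -0.001 0.0601 0 0.0846 0.001 -0.3;-0.0159 -0.001 0.0601 0 0.0846 0.001 -0.3;-0.0159 -0.001 0.0601 0 0.0846 0.001 -0.3",
)

```text
time_s: 20.6
eef_pos: [522.4, -240.0, 124.5]
ee_rot: [-0.002, 0.997, 0.038, 0.065]
force: [0.9, 0.2, -2.2]
grip_width: 0.695
grip_force: 55.3
```

Request:
jog_arm(
  series="-0.001 0 0.008 0 0 0 -0.3;-0.002 0 0.015 0 0 0 -0.3;-0.0029 0 0.0223 0 0 0 -0.3;-0.0029 0 0.0223 0 0 0 -0.3",
)

```text
time_s: 21.1
eef_pos: [521.8, -239.9, 115.0]
ee_rot: [-0.003, 0.997, 0.038, 0.064]
force: [-0.3, 0.0, -1.6]
grip_width: 0.692
grip_force: 55.3
```

```bash
python3 - <<'E'
from look import *
np.set_printoptions(precision=3,suppress=True)
st=sense();q=st["ee_rot"];print(st["eef_pos"],Ro.from_quat([*q[1:],q[0]]).as_matrix()[:,0],st["force"],st["wrist_torque"])
print(rel(*tcp2(26,79,.13)))
p=capture("side");i=p["img"][220:374,180:360];cv2.imwrite("pics/side4c.png",cv2.resize(i[:,:,::-1],None,fx=4,fy=3.8,interpolation=cv2.INTER_CUBIC))
E
```

```text
[ 521.84  -239.889  114.973] [0.989 0.075 0.129] [-0.314  0.018 -1.572] [-0.046  0.103 -0.014]
0.0012 -0.0005 -0.0014 -0.0003 0.0006 -0.0004
```

View pics/side4c.png

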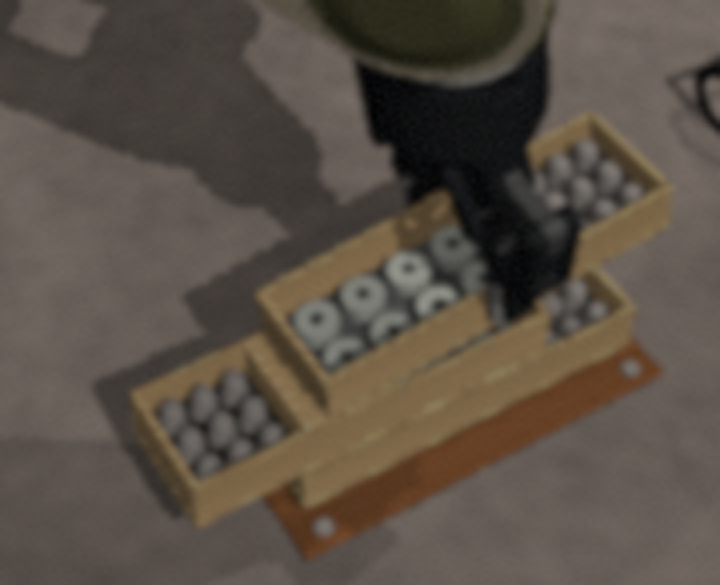

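The crop shows the second tray tongue-down inside the first tray, its end (px 270,300) at that tray's lip and clear. I'll lower it gently.

Request:
jog_arm(
  series="0 0 0.0025 0 0 0 -0.3;0 0 0.004 0 0 0 -0.3;0 0 0.004 0 0 0 -0.3",
)

```text
time_s: 21.52
eef_pos: [522.1, -240.0, 113.6]
ee_rot: [-0.003, 0.997, 0.038, 0.065]
force: [-0.1, 0.2, -2.0]
grip_width: 0.69
grip_force: 55.3
```

Request:
jog_arm(
  series="-0.0003 0 0.0022 0 0 0 -0.3;-0.0003 0 0.0022 0 0 0 -0.3",
)

```text
time_s: 21.78
eef_pos: [522.3, -240.0, 113.0]
ee_rot: [-0.002, 0.997, 0.038, 0.065]
force: [1.0, 0.3, 0.5]
grip_width: 0.689
grip_force: 55.5
```

Request:
jog_arm(
  series="-0.0035 0 -0.0004 0 0 0 -0.3;-0.008 0 -0.001 0 0 0 -0.3;-0.0125 0 -0.0016 0 0 0 -0.3;-0.017 0 -0.0022 0 0 0 -0.3;-0.0215 0 -0.0028 0 0 0 -0.3;-0.0248 0 -0.0032 0 0 0 -0.3;-0.0248 0 -0.0032 0 0 0 -0.3",
)

```text
time_s: 22.65
eef_pos: [512.0, -240.7, 112.8]
ee_rot: [-0.003, 0.997, 0.038, 0.065]
force: [0.9, 0.7, 1.2]
grip_width: 0.691
grip_force: 55.5
```

Request:
jog_arm(
  series="-0.002 0 -0.0003 0 0 0 -0.3;-0.004 0 -0.0005 0 0 0 -0.3;-0.006 0 -0.0008 0 0 0 -0.3;-0.006 0 -0.0008 0 0 0 -0.3",
)

```text
time_s: 23.15
eef_pos: [509.6, -240.9, 112.7]
ee_rot: [-0.003, 0.997, 0.038, 0.065]
force: [-0.0, 0.9, 0.4]
grip_width: 0.693
grip_force: 55.5
```

Request:
jog_arm(
  series="-0.002 0 -0.0003 0 0 0 -0.3;-0.004 0 -0.0005 0 0 0 -0.3;-0.004 0 -0.0005 0 0 0 -0.3",
)

```text
time_s: 23.52
eef_pos: [508.2, -241.0, 112.8]
ee_rot: [-0.003, 0.997, 0.038, 0.065]
force: [0.9, 0.1, 0.8]
grip_width: 0.693
grip_force: 55.6
```

Request:
jog_arm(
  series="-0.002 0 -0.0003 0 0 0 -0.3;-0.002 0 -0.0003 0 0 0 -0.3",
)

```text
time_s: 23.78
eef_pos: [507.3, -241.1, 112.8]
ee_rot: [-0.003, 0.997, 0.038, 0.065]
force: [2.7, -0.3, -0.2]
grip_width: 0.692
grip_force: 55.6
```

Request:
jog_arm(
  series="-0.002 0 -0.0003 0 0 0 -0.3;-0.003 0 -0.0004 0 0 0 -0.3;-0.003 0 -0.0004 0 0 0 -0.3",
)

```text
time_s: 24.15
eef_pos: [506.1, -241.2, 112.8]
ee_rot: [-0.003, 0.997, 0.038, 0.065]
force: [1.3, 0.8, -0.2]
grip_width: 0.697
grip_force: 55.6
```

```bash
python3 - <<'E'
from look import *
np.set_printoptions(precision=3,suppress=True)
st=sense();q=st["ee_rot"];x=Ro.from_quat([*q[1:],q[0]]).as_matrix()[:,0];print(x,st["force"],st["eef_pos"])
import look;look.SV=SA;look.YAW=YA
pivot(st["eef_pos"],np.arcsin(x[2]),[.13,.11,.09,.07,.05,.03,.015,0],sgn=-1,back=1.0,zt=37.5)
p=capture("side")
for r in regions_of("tray_a",p): print(r["point"],r["confidence"],r["region"].sum())
E
```

```text
[0.989 0.075 0.129] [ 1.336  0.802 -0.232] [ 506.068 -241.164  112.753]
0.13 [ 507.  -241.1  112.8] 0.0024 -0.0000 0.0002 -0.0001 0.0003 -0.0004
0.11 [ 507.8 -241.   111. ] 0.0036 -0.0000 0.0050 -0.0001 -0.0124 -0.0004
0.09 [ 508.4 -241.   109.1] 0.0047 -0.0000 0.0097 -0.0001 -0.0251 -0.0004
0.07 [ 509.1 -240.9  107.3] 0.0057 -0.0000 0.0145 -0.0001 -0.0379 -0.0004
0.05 [ 509.7 -240.9  105.4] 0.0066 -0.0000 0.0194 -0.0001 -0.0506 -0.0004
0.03 [ 510.2 -240.8  103.5] 0.0074 -0.0000 0.0242 -0.0001 -0.0633 -0.0004
0.015 [ 510.6 -240.8  102.1] 0.0079 0.0000 0.0278 -0.0001 -0.0729 -0.0004
0 [ 511.  -240.8  100.7] 0.0084 0.0000 0.0315 -0.0002 -0.0824 -0.0004
[329.2, 240.1] 0.78 2027
[298.3, 278.0] 0.74 2954
```

Request:
jog_arm(
  series="-0.002 0 -0.0003 0 0 0 -0.3;-0.003 0 -0.0004 0 0 0 -0.3;-0.003 0 -0.0004 0 0 0 -0.3",
)

```text
time_s: 24.62
eef_pos: [505.3, -241.3, 113.0]
ee_rot: [-0.002, 0.997, 0.037, 0.065]
force: [4.5, -0.2, -0.1]
grip_width: 0.694
grip_force: 55.5
```

Request:
jog_arm(
  series="-0.002 0 -0.0003 0 0 0 -0.3;-0.002 0 -0.0003 0 0 0 -0.3",
)

```text
time_s: 24.88
eef_pos: [505.1, -241.3, 113.3]
ee_rot: [-0.002, 0.997, 0.037, 0.066]
force: [8.3, 2.6, -0.2]
grip_width: 0.694
grip_force: 55.5
```

```bash
python3 - <<'E'
from look import *
np.set_printoptions(precision=3,suppress=True)
import look;look.SV=SA;look.YAW=YA
st=sense();q=st["ee_rot"];x=Ro.from_quat([*q[1:],q[0]]).as_matrix()[:,0];print(x,st["force"],st["wrist_torque"],st["eef_pos"])
pivot(st["eef_pos"],np.arcsin(x[2]),[.13,.11,.09,.07,.05,.03,.015,0],sgn=-1,back=1.5,zt=37.5)
E
```

```text
[0.988 0.074 0.132] [ 8.339  2.63  -0.172] [ 0.27  -1.307 -0.061] [ 505.109 -241.316  113.317]
0.13 [ 506.7 -241.2  113.1] 0.0039 -0.0000 0.0011 0.0004 -0.0016 -0.0007
0.11 [ 507.4 -241.1  111.3] 0.0050 -0.0000 0.0058 0.0004 -0.0143 -0.0007
0.09 [ 508.1 -241.1  109.4] 0.0061 -0.0000 0.0106 0.0004 -0.0270 -0.0007
0.07 [ 508.7 -241.   107.6] 0.0071 -0.0000 0.0154 0.0004 -0.0398 -0.0007
0.05 [ 509.3 -241.   105.7] 0.0080 -0.0000 0.0203 0.0004 -0.0525 -0.0007
0.03 [ 509.9 -241.   103.8] 0.0087 -0.0000 0.0251 0.0004 -0.0652 -0.0007
0.015 [ 510.3 -240.9  102.4] 0.0093 -0.0000 0.0287 0.0004 -0.0748 -0.0007
0 [ 510.7 -240.9  101. ] 0.0097 -0.0000 0.0324 0.0004 -0.0843 -0.0007
```

Request:
jog_arm(
  series="0.0039 0 0.0011 0 -0.0016 0 -0.3;0.005 0 0.0058 0 -0.0143 0 -0.3;0.0061 0 0.0106 0 -0.027 0 -0.3;0.0071 0 0.0154 0 -0.0398 0 -0.3;0.008 0 0.0203 0 -0.0525 0 -0.3;0.0087 0 0.0251 0 -0.0652 0 -0.3;0.0087 0 0.0251 0 -0.0652 0 -0.3",
)

```text
time_s: 25.75
eef_pos: [509.4, -240.9, 103.4]
ee_rot: [-0.0, 0.999, 0.038, 0.014]
force: [4.8, -0.2, 2.4]
grip_width: 0.686
grip_force: 55.7
```

```bash
python3 - <<'E'
from look import *
np.set_printoptions(precision=3,suppress=True)
st=sense();q=st["ee_rot"];x=Ro.from_quat([*q[1:],q[0]]).as_matrix()[:,0];print(x,st["force"],st["wrist_torque"],st["eef_pos"])
E
```

```text
[0.997 0.075 0.028] [ 4.845 -0.171  2.355] [ 0.111 -0.561 -0.115] [ 509.426 -240.943  103.425]
```

Request:
jog_arm(
  series="0.002 0 0.0028 0 -0.0085 0 -0.3;0.003 0 0.0056 0 -0.0175 0 -0.3;0.003 0 0.0056 0 -0.0175 0 -0.3",
)

```text
time_s: 26.12
eef_pos: [510.7, -240.9, 101.6]
ee_rot: [0.0, 0.999, 0.038, 0.0]
force: [5.8, 1.5, 4.9]
grip_width: 0.69
grip_force: 56.1
```

```bash
python3 - <<'E'
from look import *
np.set_printoptions(precision=3,suppress=True)
st=sense();q=st["ee_rot"];x=Ro.from_quat([*q[1:],q[0]]).as_matrix()[:,0];print(x,st["force"],st["wrist_torque"],st["eef_pos"])
E
```

```text
[0.997 0.075 0.001] [5.778 1.54  4.882] [ 0.206 -0.967 -0.243] [ 510.685 -240.944  101.555]
```

Request:
jog_arm(
  series="0.003 0 0.001 0 0 0 -0.3;0.004 0 0.002 0 0 0 -0.3;0.004 0 0.002 0 0 0 -0.3",
)

```text
time_s: 26.5
eef_pos: [510.9, -241.0, 101.5]
ee_rot: [0.0, 0.999, 0.038, -0.001]
force: [-7.7, 2.1, 16.1]
grip_width: 0.687
grip_force: 57.4
```

Request:
jog_arm(
  series="-0.0015 0 -0.003 0 0 0 -0.3;-0.0015 0 -0.003 0 0 0 1;-0.0015 0 -0.003 0 0 0 1;-0.0015 0 -0.003 0 0 0 1;-0.0015 0 -0.06 0 0 0 1;0 0 -0.2 0 0 0 1;0 0 -0.35 0 0 0 1;0 0 -0.4 0 0 0 1;0 0 -0.4 0 0 0 1;0 0 -0.4 0 0 0 1",
)

```text
time_s: 27.75
eef_pos: [511.4, -240.5, 258.7]
ee_rot: [-0.001, 0.999, 0.038, -0.001]
force: [-0.2, -0.5, 0.3]
grip_width: 0.998
grip_force: 0.0
```

```bash
python3 - <<'E'
from look import *
np.set_printoptions(precision=3,suppress=True)
st=sense();print(st["eef_pos"],st["force"],st["grip_width"])
W=capture("wrist");D=capture("side");S=capture("scene")
for p in (W,D,S):
    for r in regions_of("tray_a",p): print(p["shot"],r["point"],round(r["confidence"],2),r["region"].sum())
    m=pick(p,"tray_a",(511,-241,100))
    print(*fit([(p,m)],(511,-241,3.217),TRAY[:1],64))
save(W,"w5.png");save(D,"side5.png")
a=cv2.resize(D["img"][190:370,170:370][:,:,::-1],(420,378),interpolation=cv2.INTER_CUBIC);b=cv2.resize(W["img"][:,:,::-1],(380,285))
o=np.zeros((378,800,3),np.uint8);o[:,:420]=a;o[:285,420:]=b;cv2.imwrite("pics/c5.png",o)
E
```

```text
[ 511.352 -240.503  258.652] [-0.213 -0.464  0.25 ] 0.9978205112767337
22 [281.9, 256.6] 0.82 1186
22 [172.9, 261.6] 0.82 10842
[ 510.081 -241.596    3.218] 0.017505143500798792
23 [296.0, 287.8] 0.93 3651
23 [331.4, 237.8] 0.59 1937
[ 510.758 -240.786    3.219] 0.04532034248597583
24 [137.0, 159.7] 0.84 521
24 [142.0, 137.9] 0.62 1708
[ 512.047 -239.451    3.215] 0.05204659613123863
```

View pics/c5.png

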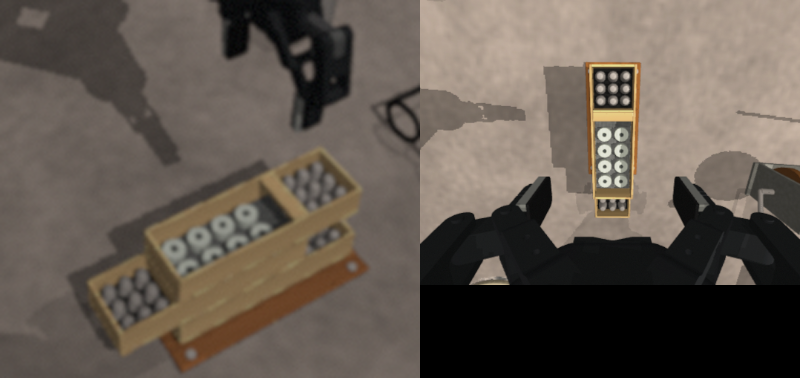

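The last picture shows both trays level, stepping out and back, with every pocket open. Heights (69.6 and 101.55) and positions fit the interlock, and the robot is clear, so I hand in.

```bash
python3 -c "
from rig import finish_job
print(finish_job())"
```

```text
the job is handed in; nothing more can be done
None
```

I stacked both loose trays on the bottom one, hooked, level and with every pocket open, and handed the job in; the hand-in call returned no verdict, so I don't know how it was judged.

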